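# Clamp the battery pack in its weld nest

### The job

The battery pack in the weld nest has to be clamped down for spot welding. Push the steel clamp strap round with a finger until it lies over the pack against its stop pin, and after that push the cam lever all the way down so that the strap's pad presses on the pack. Only push, do not grip the strap or the lever, and leave the pack and everything else on the bench where it is.

Things in the scene. Friction and masses are not known exactly. Their poses are not given: they have to be found in the camera images.
- fixture: The weld nest, fixed to the bench: an aluminium base plate 140 (x) by 215 (y) by 12 mm thick with 34 mm high black locating rails round the pack and one round steel clamp post. Origin on the bench, on the upright axis of the clamp post; the plate reaches from x -70 to +70 and y -60 to +155 mm. The pack stands on the +y side of the post. The stop pin (8 mm thick, top at z 117 mm) stands at x +19.5, y +26 mm.
- pack: The battery pack standing loose in the nest: 4 by 5 upright cells with green sleeves in black holders, 84 (x) by 104 (y) by 71 mm high, about 0.95 kg. Origin at the centre of its underside, 12 mm above the bench and 88 mm along +y from the fixture's origin, so its top is 83 mm above the bench.
- strap_swing (a joint): Swing angle of the strap about the upright axis of the clamp post (fixture origin), rad. 0 = strap against its stop pin, pointing along the fixture's +y, over the middle of the pack; seen from above the strap turns anticlockwise as the value grows: at 1.57 it points along the fixture's -x. Range 0 to 2.0; it starts parked at 1.2 to 1.85 and stays where it is left. About 2 N at 80 mm from the axis turns it. The cam lever turns with it.
- strap: The clamp strap: a plain steel bar 30 mm wide and 14 mm thick with round ends, reaching 115 mm outward from the post axis and 20 mm behind it. Origin on the post axis at the strap's underside, 102 mm above the bench with the lever up (5 mm lower when clamped); x along the strap to its free end, z up. The space between the strap's underside and the top of the pack is 19 mm.
- strap_end (a point): Tip of the strap's free end, half-way up its thickness, 115 mm from the post axis.
- pad: The strap's sprung round rubber pad, 22 mm across, hanging 16 mm below the strap 88 mm out from the post axis; its spindle and nut stand 8 mm above the strap. Origin on the pad's axis at the height of the strap's underside. With the lever up it clears the pack's top by 2 to 3 mm, with the lever down it presses on it with about 10 N.
- cam_lever (a joint): Angle of the cam lever, rad. It starts at 0 to 0.25: standing nearly upright (at 0 it is 1.4 rad above level), leaning away from the strap's free end. 1.4 = fully down, level, pointing away from the strap's free end. It stays where it is left; about 3 to 5 N across its end pushes it over and down.
- lever_pivot (a point): Centre of the cam lever's level pivot pin, on the post axis 132 mm above the bench; the pin lies square across the strap. This point's x axis points along the lever to its end, its y axis along the pin, its z axis out of the lever's upper face (the one to push on; upright when the lever is down).
- lever_end (a point): End of the cam lever's black handle, 95 mm from the pivot pin along the lever, middle of its section; the handle is 20 mm wide and 10 mm thick, from 14 to 95 mm from the pin. Axes as at lever_pivot.
- cell_a: Bystander: a single loose cell standing on the base plate, 18 mm across, 65 mm high. Origin under its centre.
- cell_b: Bystander: a single loose cell standing on the bench in front of the nest, 18 mm across, 65 mm high. Origin under its centre.
- tape: Bystander: a roll of amber tape lying flat, 70 mm across, 19 mm high. Origin under its centre.
- screwdriver: Bystander: a screwdriver 190 mm long lying on the bench to the right of the nest.
- holder: Bystander: an empty black cell holder lying flat behind the nest, 84 by 104 by 9 mm. Origin under its centre.
- meter: Bystander: a dark multimeter lying on the bench on the left, 165 by 82 by 45 mm. Origin under its centre.
- bottle: Bystander: a white bottle standing on the right, 56 mm across, 150 mm high. Origin under its centre.
Things that resemble listed ones, but are neither listed nor needed, are in the scene too. Leave any blue, orange or turquoise look-alike of the pack alone.

How it is judged:
By the outcome, as a careful person would: the job done as asked, in the order asked, and still so for the second after the job is handed in, with the robot touching nothing.
It also fails if it takes over 51 s, if anything falls off the work surface, if the arm or the gripper's body presses on something with over 40 N, if the wrist force passes 120 N, or if a joint passes its speed limit or range.

### The arm

A 6-joint arm with a two-finger parallel gripper is mounted at the origin on the work surface. World frame = base frame: x ahead of the robot, y to its left, z up, the work surface at z = 0. Lengths are in m, angles in rad, forces in N, time in s.
With the tool pointing down it reaches from about 0.3 to 0.875 m from the base axis. Payload 6.4 kg.
Tool frame: the origin (TCP) lies midway between the tips of the shut fingers; the grasp point (between the pads) lies 19 mm behind it; z points along the fingers, y is the line along which they close (so a half turn about z gives the same grasp; the last joint's range is limited). The gripper opens to 85 mm and grips with 20 to 120 N. Pads are 22 mm wide; open, the fingers measure 114 mm over their backs; the gripper's body (76 mm by 85 mm) begins 54 mm behind the grasp point. The pads swing forward as they close: fully open they stand 13 mm farther back than shut.
Start: joints at [0.898, 0.181, 1.607, -0, 1.354, -0.206], TCP at [0.259, 0.514, 0.211] pointing down, gripper open.
Joint ranges: [-2.99, 2.99], [-0.89, 2.07], [0.3, 2.58], [-1.14, 4.28], [0, 2.63], [-3.12, 3.12]. Speed limits (rad/s): [2.57, 2.57, 3.01, 3.14, 3.14, 3.14].

### API

Orientations are given as a unit quaternion [w, x, y, z].
In Python, from plant import manip gives the robot as it stands. Calls block until the motion is done:
- manip.move_ptp(position, orientation): joint-space move of the TCP to a pose.
- manip.move_straight(position, orientation=None, max_speed=0.15, until_force=None): straight line of the TCP; orientation=None keeps the orientation; max_speed is the mean speed in m/s. With until_force (N) it stops when the force on the tool has changed by that much, and returns True; else False.
- manip.goto_joints(angles): joint-space move.
- manip.command_gripper(opening): finger opening in m; the grip force is fixed at half the most; returns when the fingers have stopped.
- manip.pause(seconds).
- manip.inverse_kinematics(position, orientation): joint angles nearest the present ones, or None.
- manip.get_obs(): the state.
- manip.get_image(name): name is "scene" or "top"; returns a dict with "img" (420x560x3 uint8, blue, green, red), "fov_y" (degrees; the focal length in pixels is half the picture's height over the tangent of half this angle, whatever the lens; pixels are square), "cx", "cy" (the principal point, pixels), "rvec" (rotation vector, rad) and "tvec" (3), from world to camera coordinates, as OpenCV has them. Camera axes: x right, y down, z forward; pixel columns grow to the right and rows downward; lengths in m; the calibration is good to about 2 mm. A picture is of the moment at which its call begins. There is no depth.
A pose or a line that the arm cannot do raises manip.IKError and nothing moves.
- manip.sign_off(): hands the job in; it is judged then, once.
The state is a dict: "t": time; "joint_positions": joint angles; "qvel": joint speeds; "effort": joint torques, N m; "ee_pos": TCP position; "tool_rot": TCP orientation; "wrist_force": force on the tool from outside, world axes, zero at the start; "moment": the same for the moment, N m; "gripper_width": finger opening in m; "grasp_force": force on a finger pad.
Only numpy, scipy, OpenCV 4.12 (cv2) and the standard library are available. Lean on these libraries where they do the work, as an engineer would, in place of code of your own. Each camera call takes 0.05 s, during which the arm holds its last target. There are 200 camera calls.

## Working session

There is one attempt and no reset: what is moved stays moved. The work goes in short steps, each a Python script; the robot and the scene stay as the last script left them, time stands still between calls to the robot, and variables do not carry over. Pictures are saved under pics/ and viewed, at most 10 in all, crops included, and the job is handed in when it is done.

```bash
mkdir -p pics; ls; python3 - <<'E'
from plant import manip
import cv2
for n in("scene","top"):
    d=manip.get_image(n); cv2.imwrite(f"pics/{n}0.png",d["img"]); print(n,{k:v for k,v in d.items() if k!="img"})
o=manip.get_obs(); print(o)
E
```

```text
pics
scene {'fov_y': 48.57253232027443, 'cx': 282.1563325940153, 'cy': 215.13884853495236, 'rvec': array([ 2.06970801,  0.71509654, -0.35440089]), 'tvec': array([-0.44058348, -0.0766902 ,  1.69400353])}
top {'fov_y': 49.63657001567546, 'cx': 280.74976084321764, 'cy': 210.2175500237885, 'rvec': array([ 2.13600651, -2.16193405,  0.11324911]), 'tvec': array([-1.01920381e-03,  5.65055667e-01,  1.44044617e+00])}
{'t': 0.1, 'joint_positions': array([ 8.97706324e-01,  1.81468507e-01,  1.60788654e+00, -5.42301086e-06,
        1.35381255e+00, -2.06325726e-01]), 'qvel': array([ 5.39422627e-05, -2.21156867e-03, -3.69604105e-03,  6.50056557e-04,
        3.04608608e-04,  4.49624260e-04]), 'effort': array([-3.58409770e-04, -4.45873260e+01, -3.52243853e+01, -3.26467734e-04,
        4.03497615e-03, -3.08663346e-05]), 'ee_pos': array([0.25841643, 0.51307538, 0.20988366]), 'tool_rot': array([-3.32810975e-04,  2.31268646e-01,  9.72889610e-01, -7.13690135e-04]), 'wrist_force': array([0.03577583, 0.47071236, 0.79749403]), 'moment': array([0.00614093, 0.02354842, 0.01753575]), 'grasp_force': 0.0, 'gripper_width': 0.08506918981940968}
```

View pics/scene0.png

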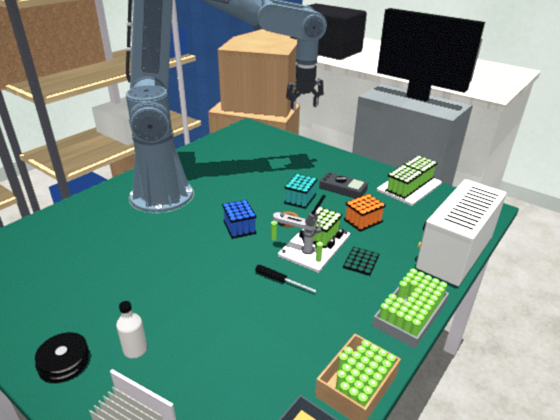

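View pics/top0.png

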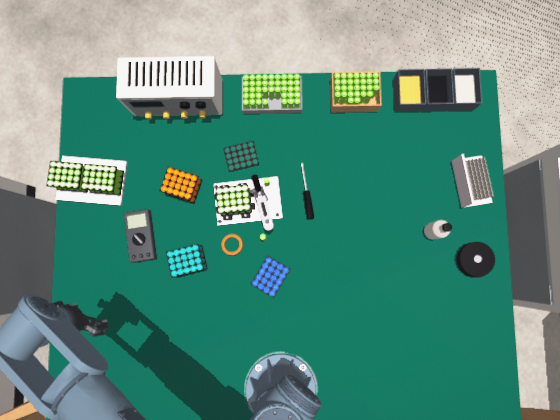

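The nest is at about (248,202) in the top view and (315,240) in the scene view. The strap points towards the robot, at top (265,215). I'll enlarge both.

```bash
python3 - <<'E'
import cv2,numpy as np
t=cv2.imread("pics/top0.png")[165:255,200:300]; s=cv2.imread("pics/scene0.png")[180:280,255:365]
a=cv2.resize(t,None,fx=6,fy=6,interpolation=cv2.INTER_CUBIC)
b=cv2.resize(s,None,fx=6,fy=6,interpolation=cv2.INTER_CUBIC)[:600]
for im,x0,y0 in((a,200,165),(b,255,180)):
    for i in range(0,im.shape[1]//6,10): cv2.putText(im,str(x0+i),(i*6,10),0,.35,(0,0,255)); cv2.line(im,(i*6,0),(i*6,im.shape[0]),(0,0,255) if i%50==0 else (90,90,90),1)
    for i in range(0,im.shape[0]//6,10): cv2.putText(im,str(y0+i),(0,i*6+4),0,.35,(0,0,255)); cv2.line(im,(0,i*6),(im.shape[1],i*6),(90,90,90),1)
cv2.imwrite("pics/a.png",a);cv2.imwrite("pics/b.png",b)
E
```

```text
(no output)
```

View pics/a.png

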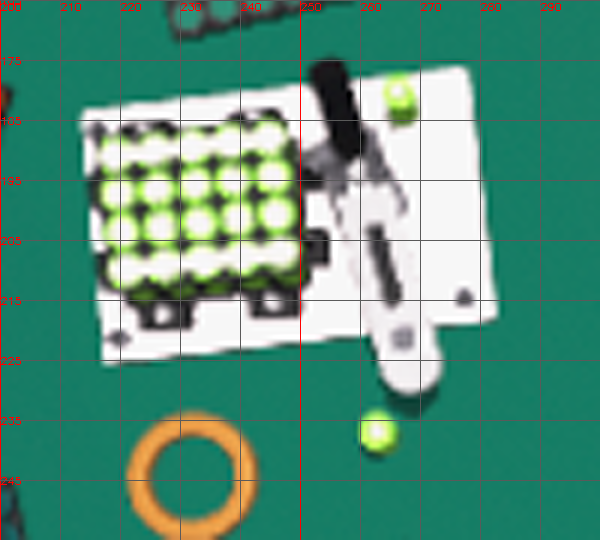

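View pics/b.png

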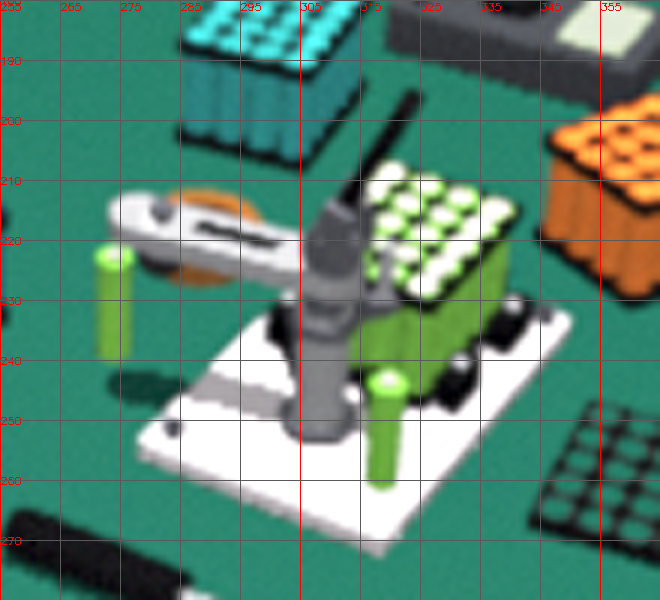

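Plate corners in the top view are about (283,218), (277.5,176), (213.5,183.5) and (217.5,225.5). The pad nut is at (267,221), the strap tip at (269,230.5) and the lever end at (254.7,175). In the scene view the nut is at (282,214.7) and the lever end at (323.7,195.8). Next is one least-squares fit over both views.

```bash
cat > h.py <<'E'
import cv2,numpy as np
from plant import manip
from scipy.optimize import least_squares
def cam(n):
    d=manip.get_image(n); f=210/np.tan(np.radians(d["fov_y"])/2)
    return d["img"],(d["rvec"],d["tvec"],np.array([[f,0,d["cx"]],[0,f,d["cy"]],[0,0,1]]))
def proj(P,c): return cv2.projectPoints(np.asarray(P,float).reshape(-1,1,3),c[0],c[1],c[2],None)[0][:,0]
def world(p,pts):
    c,s=np.cos(p[2]),np.sin(p[2]); pts=np.atleast_2d(pts)
    return np.c_[p[0]+c*pts[:,0]-s*pts[:,1],p[1]+s*pts[:,0]+c*pts[:,1],pts[:,2]]
def model(p):
    a,l=p[3],p[4]; u=np.array([-np.sin(a),np.cos(a)])
    e=1.4-l; le=-u*.095*np.cos(e)
    return world(p,[(-.07,-.06,.012),(.07,-.06,.012),(.07,.155,.012),(-.07,.155,.012),
      (*(u*.088),.122),(*(u*.115),.114),(*le,.132+.095*np.sin(e))])
E
python3 - <<'E'
from h import *
ct=cam("top")[1];cs=cam("scene")[1]
T={0:(283,218),1:(277.5,176),2:(213.5,183.5),3:(217.5,225.5),4:(267,221),5:(269,230.5),6:(254.7,175)}
S={0:(278.3,252.8),1:(318,270.5),2:(350.3,233),4:(282,214.7),6:(323.7,195.8)}
def res(p):
    m=model(p);a=proj(m,ct);b=proj(m,cs)
    return np.r_[np.concatenate([a[k]-v for k,v in T.items()]),np.concatenate([b[k]-v for k,v in S.items()])]
r=least_squares(res,[.55,.05,0,1.5,.2],loss="soft_l1")
print(r.x,np.round(res(r.x).reshape(-1,2),1).tolist()); np.save("p.npy",r.x); print(np.round(model(r.x),3))
E
```

```text
[0.60851794 0.05383013 0.10518116 1.69766099 0.26056463] [[-0.4, -1.0], [0.2, -0.5], [0.1, -0.4], [0.3, -0.8], [-0.2, -0.4], [-0.0, -1.1], [-0.1, -0.7], [-1.5, -0.5], [-0.3, -1.7], [-1.4, -1.1], [-1.0, -1.8], [-0.2, -0.5]]
[[ 0.545 -0.013  0.012]
 [ 0.684  0.002  0.012]
 [ 0.662  0.215  0.012]
 [ 0.523  0.201  0.012]
 [ 0.523  0.034  0.122]
 [ 0.497  0.027  0.114]
 [ 0.647  0.063  0.218]]
```

```bash
cat >> h.py <<'E'
def quat(th): return [0,np.cos(th/2),np.sin(th/2),0]  # tool down, tool x at heading th
E
cat > strap.py <<'E'
from h import *
p=np.load("p.npy"); Z=.095; R=.088
def go(a,off,z,f=manip.move_straight,**k):
    u=np.array([-np.sin(a),np.cos(a)]);t=np.array([np.cos(a),np.sin(a)])
    return f(world(p,[*(u*R-t*off),z])[0],quat(p[2]+a),**k)
manip.command_gripper(0.)
go(p[3],.05,.25,manip.move_ptp); go(p[3],.05,Z,max_speed=.12)
o=manip.get_obs(); print(o["t"],o["ee_pos"],o["joint_positions"])
go(p[3],.027,Z,max_speed=.06)
for a in np.linspace(p[3],.2,8)[1:]:
    go(a,.027,Z,max_speed=.07); print(round(a,2),np.round(manip.get_obs()["wrist_force"],1))
hit=go(-.15,.027,Z,max_speed=.04,until_force=10)
o=manip.get_obs(); print(hit,o["t"],o["ee_pos"],o["wrist_force"])
d=np.array([np.cos(p[2]),np.sin(p[2]),0])
manip.move_straight(o["ee_pos"]-.03*d,max_speed=.1)
e=manip.get_obs()["ee_pos"]; manip.move_straight([e[0],e[1],.26])
for n in("top","scene"): cv2.imwrite(f"pics/{n}1.png",cam(n)[0])
t=cv2.imread("pics/top1.png")[160:260,200:300]; s=cv2.imread("pics/scene1.png")[180:280,255:355]
cv2.imwrite("pics/c1.png",cv2.resize(np.hstack([t,s]),None,fx=4,fy=4,interpolation=2)); print(manip.get_obs()["t"])
E
python3 strap.py
```

```text
4.55 [ 0.53507085 -0.01522999  0.09585084] [-2.50339883e-01  2.26819528e-01  1.80398159e+00 -1.29769291e-06
  1.10913471e+00 -4.82426001e-01]
1.48 [ 0.4 -0.7  0.5]
1.27 [ 0.2  0.2 -0.8]
1.06 [-0.6 -0.5  0.3]
0.84 [-0.1  0.3 -0.3]
0.63 [-0.3  0.2  0.4]
0.41 [-0.4  0.  -0.1]
0.2 [-0.3 -0.3  0.6]
False 9.0667 [0.58327595 0.1422929  0.09433352] [-7.28433059 -2.14128114  3.36884172]
10.9
```

View pics/c1.png

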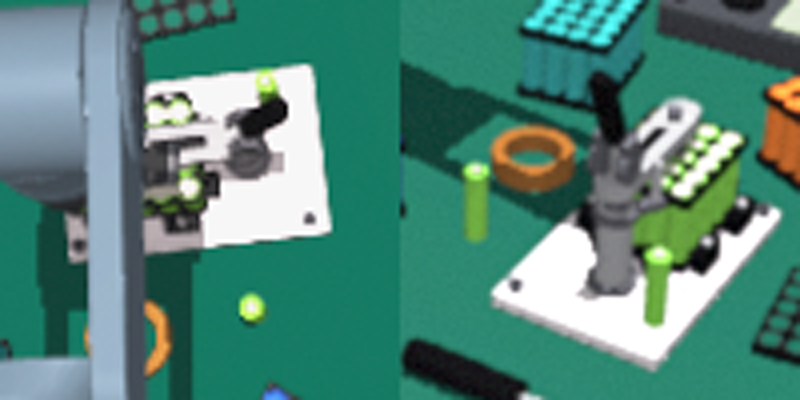

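The strap now lies over the pack. The nut is at about (323.8,208.2) in the scene view, and the lever end at about (268.8,186.5) in top and (304.5,199) in scene. I'll check the swing angle against the model.

```bash
python3 - <<'E'
from h import *
p=np.load("p.npy").copy();ct=cam("top")[1];cs=cam("scene")[1]
for a in(-.05,0,.1,.2,.3,.4):
    p[3]=a; m=model(p); print(a,np.round(proj(m[4:],cs),1).tolist(),np.round(proj(m[6],ct),1).tolist())
c,s=np.cos(p[2]),np.sin(p[2]); d=np.array([.58328,.14229])-p[:2]; print("finger in fixture",c*d[0]+s*d[1],-s*d[0]+c*d[1])
E
```

```text
-0.05 [[323.6, 206.9], [327.8, 205.2], [302.6, 198.1]] [[271.7, 186.6]]
0 [[322.3, 206.4], [326.2, 204.6], [303.2, 198.3]] [[271.6, 185.9]]
0.1 [[319.7, 205.6], [322.8, 203.6], [304.5, 198.7]] [[271.4, 184.5]]
0.2 [[317.0, 205.0], [319.3, 202.7], [305.8, 199.1]] [[271.0, 183.2]]
0.3 [[314.2, 204.5], [315.7, 202.1], [307.2, 199.3]] [[270.5, 182.0]]
0.4 [[311.4, 204.1], [312.1, 201.7], [308.7, 199.5]] [[269.9, 180.7]]
finger in fixture -0.015811301497772427 0.09062066564007454
```

The image puts the strap at about 0, but the finger went further than expected. I'll push again gently and log force against position to confirm it's against the stop.

```bash
python3 - <<'E'
from h import *
p=np.load("p.npy"); q=quat(p[2])
W=lambda x,y,z: world(p,[x,y,z])[0]
manip.move_straight(W(-.047,.085,.26),q); manip.move_straight(W(-.047,.085,.095),max_speed=.15)
c,s=np.cos(p[2]),np.sin(p[2])
for x in np.arange(-.030,-.003,.003):
    h=manip.move_straight(W(x,.085,.095),max_speed=.03,until_force=12)
    o=manip.get_obs(); d=o["ee_pos"]-W(0,0,0); print(round(x,3),round((c*d[0]+s*d[1])*1e3,1),np.round(o["wrist_force"],1),h)
    if h or np.linalg.norm(o["wrist_force"])>14: break
for n in("top","scene"): cv2.imwrite(f"pics/{n}2.png",cam(n)[0])
t=cv2.imread("pics/top2.png")[160:260,200:300]; s=cv2.imread("pics/scene2.png")[180:280,255:355]
cv2.imwrite("pics/c2.png",cv2.resize(np.hstack([t,s]),None,fx=4,fy=4,interpolation=2)); print(o["t"])
E
```

```text
-0.03 -30.1 [-0.1 -0.6  0.1] False
-0.027 -26.9 [-0.5  0.7  1.2] False
-0.024 -23.8 [-0.6  0.5  0.1] False
-0.021 -20.8 [-0.6 -1.  -0.8] False
-0.018 -17.8 [ 0.2 -0.1 -0.6] False
-0.015 -16.1 [-5.1  1.1  1.6] False
-0.012 -14.8 [-10.4  -1.    4.3] False
-0.009 -13.6 [-16.4  -1.8   7.4] False
15.0167
```

View pics/c2.png

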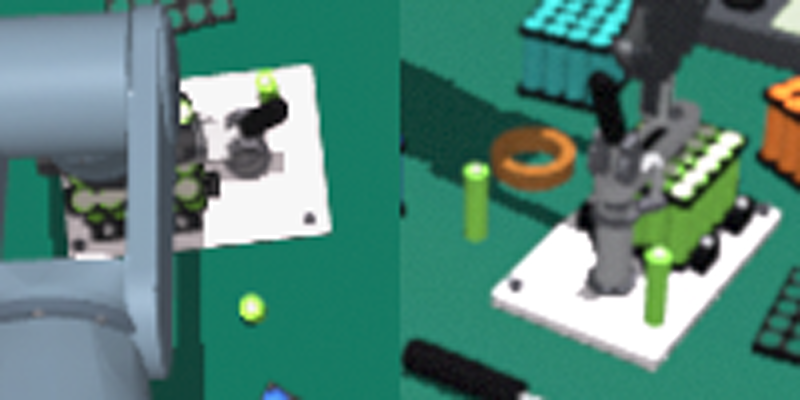

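It meets a hard stop at x ≈ -17 mm with force rising to 17 N, so the strap is against the pin and the pack hasn't moved. Next I back off and push the lever along its arc.

```bash
cat > lever.py <<'E'
from h import *
p=np.load("p.npy"); q=quat(p[2]+np.pi/2); w=.009
W=lambda y,z: world(p,[0.002,y,z])[0]
manip.move_straight(world(p,[-.05,.085,.095])[0],max_speed=.12)
manip.move_straight(world(p,[-.05,.085,.27])[0],max_speed=.2)
manip.move_ptp(W(.05,.27),q); manip.move_straight(W(.02,.195),max_speed=.12)
def C(e,r=.08): return W(-r*np.cos(e)+.005*np.sin(e)+w,.132+r*np.sin(e)+.005*np.cos(e))
for e in np.r_[1.25:.14:-.12]:
    manip.move_straight(C(e),max_speed=.06); o=manip.get_obs(); print(round(e,2),np.round(o["wrist_force"],1))
h=manip.move_straight(W(-.073,.128),max_speed=.03,until_force=25)
o=manip.get_obs(); print(h,o["t"],np.round(o["ee_pos"],4),np.round(o["wrist_force"],1))
manip.move_straight(o["ee_pos"]+[0,0,.12],max_speed=.15)
manip.goto_joints([1.,*o["joint_positions"][1:2]-.2,*o["joint_positions"][2:]])
for n in("top","scene"): cv2.imwrite(f"pics/{n}3.png",cam(n)[0])
t=cv2.imread("pics/top3.png")[160:260,200:300]; s=cv2.imread("pics/scene3.png")[180:280,255:355]
cv2.imwrite("pics/c3.png",cv2.resize(np.hstack([t,s]),None,fx=4,fy=4,interpolation=2)); print(manip.get_obs()["t"])
E
python3 lever.py
```

```text
1.25 [0.1 0.5 0.3]
1.13 [-0.5  0.1  0.6]
1.01 [-0.8 -0.   0. ]
0.89 [ 0.7 -2.4  2.3]
0.77 [ 0.2 -6.2  7.1]
0.65 [-0.2 -7.3  8.9]
0.53 [ 2.1 -6.7  9.2]
0.41 [ 2.7 -4.5  5.1]
0.29 [-0.3 -0.1 -0.1]
0.17 [-0.7  0.4  0.4]
False 23.3083 [ 0.6177 -0.0181  0.1275] [0.3 0.7 0.9]
26.8917
```

View pics/c3.png

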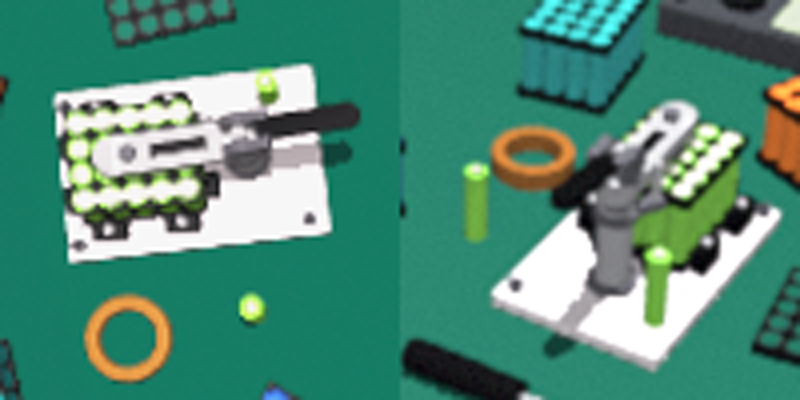

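The finger slid off the near side of the lever, which is now part-way down: its end is at about (288.7,188.7) in top and (295,228.5) in scene. The strap is still at its stop, with the nut at (231.8,198) in top and (324.2,208.3) in scene. I'll triangulate both.

```bash
python3 - <<'E'
from h import *
ct=cam("top")[1];cs=cam("scene")[1]
def P(c): return c[2]@np.c_[cv2.Rodrigues(c[0])[0],c[1]]
a=np.array([(231.8,198),(288.7,188.7)]).T; b=np.array([(324.2,208.3),(295,228.5)]).T
X=cv2.triangulatePoints(P(ct),P(cs),a,b); X=(X[:3]/X[3]).T; print(X)
p=np.load("p.npy").copy();c,s=np.cos(p[2]),np.sin(p[2]);d=X[:,:2]-p[:2]
print("fixture frame",c*d[:,0]+s*d[:,1],-s*d[:,0]+c*d[:,1])
p[3]=0
for l in (.5,.7,.9,1.1): p[4]=l; m=model(p); print(l,proj(m[[4,6]],ct).round(1).tolist(),proj(m[[4,6]],cs).round(1).tolist())
print(manip.get_obs()["ee_pos"])
E
```

```text
[[ 0.5992785   0.14479165  0.11250409]
 [ 0.61884465 -0.03259422  0.14500465]]
fixture frame [0.00036143 0.00119617] [ 0.09142885 -0.0870309 ]
0.5 [[231.6, 196.3], [278.4, 185.8]] [[322.3, 206.4], [299.5, 205.2]]
0.7 [[231.6, 196.3], [283.2, 186.1]] [[322.3, 206.4], [296.8, 211.5]]
0.9 [[231.6, 196.3], [286.8, 186.6]] [[322.3, 206.4], [294.7, 218.1]]
1.1 [[231.6, 196.3], [289.3, 187.3]] [[322.3, 206.4], [293.1, 224.7]]
[0.24253997 0.59477972 0.25170093]
```

The fit is fine, since the lever end triangulates to fixture x ≈ 1 mm. That makes the fingertip geometry the suspect, so I'll check the gripper width and look at the tip.

```bash
python3 - <<'E'
from h import *
o=manip.get_obs(); print(o["gripper_width"],o["t"],o["ee_pos"],o["joint_positions"])
im,c=cam("scene"); u=proj(o["ee_pos"],c)[0].round().astype(int); print(u)
it,c=cam("top"); v=proj(o["ee_pos"],c)[0].round().astype(int)
f=lambda i,u:cv2.resize(i[max(u[1]-60,0):u[1]+40,u[0]-40:u[0]+40],(400,500),interpolation=2)
x=f(im,u);s2=im[195:245,285:345]
cv2.imwrite("pics/g.png",np.hstack([x,cv2.resize(s2,(400,500),interpolation=2)]))
E
```

```text
-0.0002127628775800796 26.9917 [0.24253997 0.59477972 0.25170093] [ 9.98963997e-01  1.57155492e-01  1.56413013e+00  3.90908181e-04
  1.22176270e+00 -3.26862319e-01]
[312  98]
```

View pics/g.png

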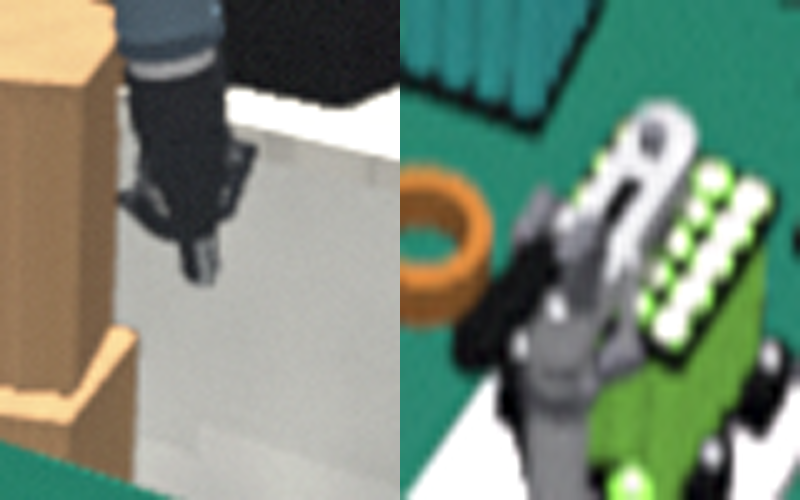

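The tip is where it should be to within a few pixels, and the lever looks about 0.2 rad short of level. I'll come down slowly on the handle at x=0, stop on light contact and look.

```bash
python3 - <<'E'
from h import *
p=np.load("p.npy"); q=quat(p[2]+np.pi/2)
W=lambda x,y,z: world(p,[x,y,z])[0]
manip.move_ptp(W(0,-.07,.2),q)
h=manip.move_straight(W(0,-.07,.125),max_speed=.04,until_force=5)
o=manip.get_obs(); print(h,o["t"],(o["ee_pos"]-W(0,-.07,0)).round(4),np.round(o["wrist_force"],1),np.round(o["moment"],2))
im,c=cam("scene");it,d=cam("top"); print(proj(o["ee_pos"],c),proj(o["ee_pos"],d))
cv2.imwrite("pics/k.png",np.hstack([cv2.resize(im[180:255,270:330],(400,500),interpolation=2),cv2.resize(it[160:235,240:300],(400,500),interpolation=2)]))
E
```

```text
False 31.65 [ 0.0002 -0.0002  0.1254] [-1.  -1.5  2.8] [-0.3   0.24 -0.05]
[[296.43798279 231.22001739]] [[282.67407159 190.02670664]]
```

View pics/k.png

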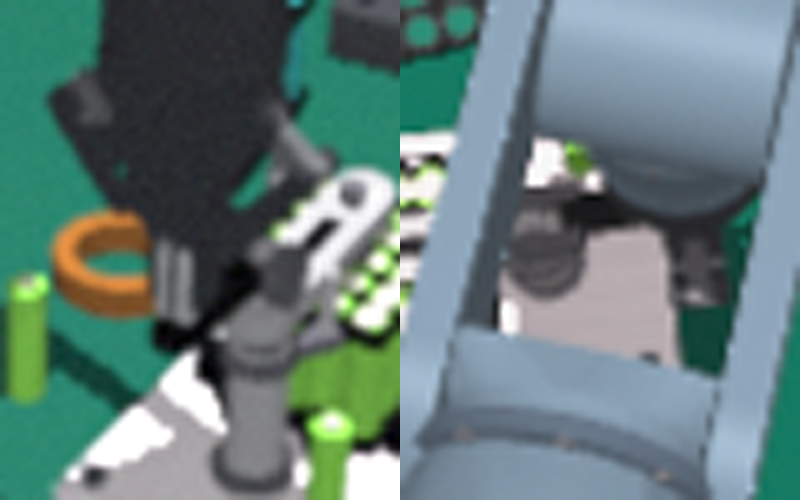

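The fingertips rest on the end of the handle, at about (176,325) in the crop, in light contact. The real tip sits roughly 12 mm above the reported TCP, which explains the earlier short stroke. I'll press straight down from here to the stop.

```bash
python3 - <<'E'
from h import *
z0=manip.get_obs()["ee_pos"]
for k in range(1,13):
    manip.move_straight(z0-[0,0,.003*k],max_speed=.03)
    o=manip.get_obs(); F=o["wrist_force"]; print(round(o["t"],1),np.round((o["ee_pos"]-z0)*1e3,1),np.round(F,1))
    if np.linalg.norm(F)>22: break
E
```

```text
32.0 [ 0.2  0.  -3.2] [ 0.9 -0.9  1. ]
32.2 [-0.1  0.2 -6.4] [-0.1 -0.7  0.8]
32.5 [ 0.1  0.1 -8.9] [-0.5 -1.2  3.6]
32.8 [ 1.   0.  -9.4] [-4.5  1.6 16.1]
33.0 [ 2.5  0.  -9.8] [-7.   1.4 27.1]
```

Force rises to 27 N against a hard stop. I'll retreat and take a last look.

```bash
python3 - <<'E'
from h import *
o=manip.get_obs(); manip.move_straight(o["ee_pos"]+[0,0,.13],max_speed=.15)
j=manip.get_obs()["joint_positions"]; j[0]=1.; manip.goto_joints(j)
im,c=cam("scene");it,d=cam("top"); print(manip.get_obs()["t"])
p=np.load("p.npy").copy();p[3]=0
for l in(1.1,1.25,1.4): p[4]=l; m=model(p)[[4,6]]; print(l,proj(m,d).round(1).tolist(),proj(m,c).round(1).tolist())
a=cv2.imread("pics/scene3.png")
f=lambda i:cv2.resize(i[195:245,285:345],(400,300),interpolation=2)
cv2.imwrite("pics/top4.png",it); cv2.imwrite("pics/scene4.png",im)
t=lambda i:cv2.resize(i[170:230,210:300],(400,300),interpolation=2)
cv2.imwrite("pics/m.png",np.vstack([np.hstack([f(a),f(im)]),np.hstack([t(cv2.imread("pics/top3.png")),t(it)])]))
E
```

```text
36.6583
1.1 [[231.6, 196.3], [289.3, 187.3]] [[322.3, 206.4], [293.1, 224.7]]
1.25 [[231.6, 196.3], [290.4, 188.0]] [[322.3, 206.4], [292.3, 229.4]]
1.4 [[231.6, 196.3], [290.7, 188.8]] [[322.3, 206.4], [292.0, 233.7]]
```

View pics/m.png

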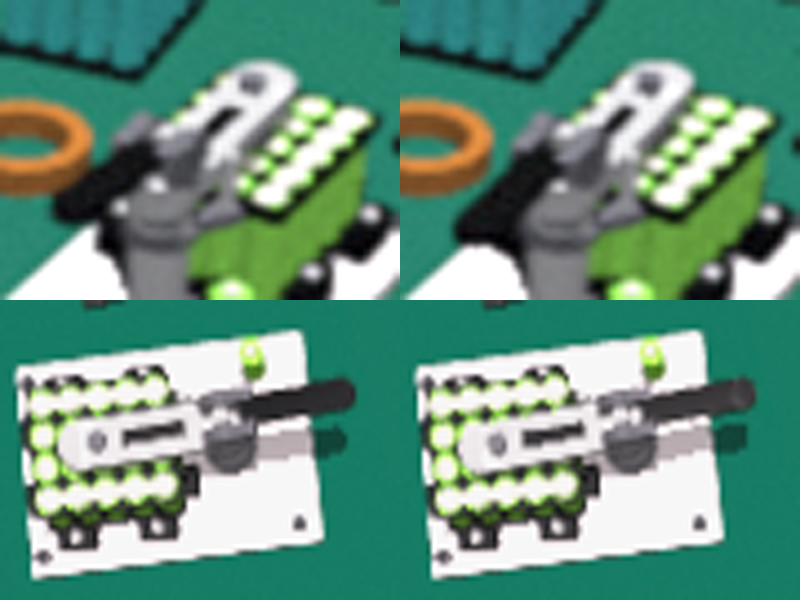

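The lever has moved further down. I'll check numerically whether it's level, using the handle's dark pixels against the model.

```bash
python3 - <<'E'
from h import *
c=cam("scene")[1]; p=np.load("p.npy").copy(); p[3]=0
def hull(l):
    e=1.4-l; P=[]
    for r in(.030,.095):
        for x in(-.01,.01):
            for n in(-.005,.005):
                P.append((x,-r*np.cos(e)+n*np.sin(e),.132+r*np.sin(e)+n*np.cos(e)))
    return cv2.convexHull(proj(world(p,P),c).astype(np.float32))
for f in("scene3","scene4"):
    g=cv2.imread(f"pics/{f}.png").max(2); best=[]
    dark=cv2.resize((g[190:250,280:320]<60).astype(np.uint8),None,fx=8,fy=8,interpolation=1)
    # only the handle's outer part, left of the post
    dark=dark[:, :int(8*27)]
    for l in np.arange(.9,1.6,.05):
        b=(-9,)
        for dx in(0,.5,1,1.5,2):
          for dy in(.5,1,1.5,2,2.5):
            m=np.zeros((480,320),np.uint8); h=((hull(l)-[280-dx,190-dy]+.5)*8).astype(np.int32)
            cv2.fillConvexPoly(m,h,1); m=m[:,:216]
            b=max(b,(round(float((m&dark).sum()/(m|dark).sum()),3),dx,dy))
        best.append((round(l,2),*b))
    print(f,best)
E
```

```text
scene3 [(np.float64(0.9), 0.13, 2, 2.5), (np.float64(0.95), 0.187, 2, 2.5), (np.float64(1.0), 0.249, 2, 2.5), (np.float64(1.05), 0.323, 2, 2.5), (np.float64(1.1), 0.399, 2, 2.5), (np.float64(1.15), 0.451, 2, 2.5), (np.float64(1.2), 0.474, 2, 1.5), (np.float64(1.25), 0.477, 2, 0.5), (np.float64(1.3), 0.452, 2, 0.5), (np.float64(1.35), 0.407, 1, 0.5), (np.float64(1.4), 0.367, 0, 0.5), (np.float64(1.45), 0.328, 0, 0.5), (np.float64(1.5), 0.297, 0, 0.5), (np.float64(1.55), 0.266, 0, 0.5)]
scene4 [(np.float64(0.9), 0.081, 2, 2.5), (np.float64(0.95), 0.119, 2, 2.5), (np.float64(1.0), 0.156, 2, 2.5), (np.float64(1.05), 0.203, 2, 2.5), (np.float64(1.1), 0.259, 2, 2.5), (np.float64(1.15), 0.317, 2, 2.5), (np.float64(1.2), 0.381, 2, 2.5), (np.float64(1.25), 0.445, 2, 2.5), (np.float64(1.3), 0.47, 2, 2.5), (np.float64(1.35), 0.481, 2, 1), (np.float64(1.4), 0.486, 2, 0.5), (np.float64(1.45), 0.482, 2, 0.5), (np.float64(1.5), 0.465, 2, 0.5), (np.float64(1.55), 0.433, 1.5, 0.5)]
```

The best match is about 1.4, up from about 1.22 before, which agrees with the hard stop. The strap, pack and loose cells are where they should be, and the robot is clear.

```bash
python3 -c "
from plant import manip
print(manip.sign_off(), manip.get_obs()['t'])"
```

```text
the job is handed in; nothing more can be done
the job is handed in; nothing more can be done
```

I pushed the strap round against its stop pin, then pushed the cam lever down to a hard stop on the second try (the finger lost the lever on the first); the last images show it level at about 1.4 rad with the pack unmoved, and I handed the job in at about 37 s with the robot clear.

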